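# Seat a keyed valve insert

## Task

Take the valve insert out of the blue rack and lower it into the bore of the white valve block. Turn it gently under light downward pressure (well under 35 N, never forcing it) until its key drops into the slot of the spring-loaded drive cup at the bottom of the bore, then press it gently fully home and leave it with its flange flush on the block. Leave the loose piston, spacer ring and bolt where they are.

Things in the scene. Friction and masses are not known exactly. Their poses are not given: they have to be found in the camera images.
- insert: Loose steel valve insert, about 350 g, 78 mm long, upright in the rack. Origin: centre of the key's lower end; z is its axis, up. Key blade 26 mm (along x) by 8 mm (along y), the lowest 11 mm; then a round shank, diameter 28 mm, chamfered foot, to z 40 mm; flange, diameter 44 mm, z 40 to 46 mm; brass grip above. The key is the same after half a turn.
- grip (a point): Centre of the insert's brass grip block, 62 mm above its origin, axes as the insert's: 24 mm along x, 20 mm across flats along y, 32 mm high. Grip it from above with the fingers closing along y, so that it can be turned.
- flange (a point): Centre of the underside of the insert's flange, 40 mm above the insert's origin, on its axis; axes as the insert's. With the key resting on the cup, off its slot, it is 10 mm above the block's top (4 mm with the cup pressed to its stop); with the key in the slot the insert slides down freely until the flange meets the block's top.
- rack: Fixed blue plastic block 80 x 80 mm, 45 mm high, with one vertical through hole 31 mm in diameter at its centre in which the insert hangs by its flange (flange underside at 45 mm height). Origin: centre of its underside.
- valve_block: Fixed white-painted valve casting 90 x 90 mm, 100 mm high, with a machined steel top and a round side port 22 mm long on its +x side. Origin: centre of its underside, z up. A vertical bore, diameter 29.8 mm with 2 mm chamfer, goes from its top centre 30 mm down to a brass drive cup. Over 35 N on the insert before it is home, or 50 N as the flange seats, does damage.
- bore_mouth (a point): Centre of the bore in the plane of the block's top face, 100 mm above the bench; axes as the block's.
- bore_floor (a point): Centre of the bore's floor, 30 mm below the mouth, axes as the block's: rest level of the drive cup's top. The cup's slot for the key, 28 x 10 mm, is turned from the block's x by an unmeasured 0.15 to 1.5 rad, anticlockwise from above; it is seen down the bore. The cup does not turn; it yields down on a spring: 4.5 N to start, then 1.5 N per mm, 6 mm at most, then solid.
- piston: Loose steel piston cup, 48 mm in diameter, 36 mm high, open upward; a bystander. Origin: centre of its underside.
- spacer: Loose dark steel spacer ring, 48 mm outside, 34 mm inside diameter, 10 mm high; a bystander. Origin: centre of its underside.
- bolt: Loose brass-coloured socket bolt standing on its 20 mm head, 42 mm high; a bystander. Origin: centre of its underside.
There are look-alikes about, which are no part of the job. There is more than one size of the valve_block; the one meant has the size given above.

How it is judged:
By the outcome, as a careful person would: the job done as asked, in the order asked, and still so for the second after the job is handed in, with the robot touching nothing.
It also fails if it takes over 72 s, if anything falls off the work surface, if the arm or the gripper's body presses on something with over 40 N, if the wrist force passes 120 N, or if a joint passes its speed limit or range.

## Robot

A 6-joint arm with a two-finger parallel gripper is mounted at the origin on the work surface. World frame = base frame: x ahead of the robot, y to its left, z up, the work surface at z = 0. Lengths are in m, angles in rad, forces in N, time in s.
With the tool pointing down it reaches from about 0.375 to 0.975 m from the base axis. Payload 3.8 kg.
Tool frame: the origin (TCP) lies midway between the tips of the shut fingers; the grasp point (between the pads) lies 19 mm behind it; z points along the fingers, y is the line along which they close (so a half turn about z gives the same grasp; the last joint's range is limited). The gripper opens to 85 mm and grips with 20 to 120 N. Pads are 22 mm wide; open, the fingers measure 114 mm over their backs; the gripper's body (76 mm by 85 mm) begins 54 mm behind the grasp point. The pads swing forward as they close: fully open they stand 13 mm farther back than shut.
Start: joints at [1.091, 0.264, 1.604, -0, 1.274, -0.037], TCP at [0.289, 0.61, 0.231] pointing down, gripper open.
Joint ranges: [-2.63, 2.63], [-0.94, 2.18], [0.31, 2.57], [-1.31, 4.45], [0, 2.66], [-2.55, 2.55]. Speed limits (rad/s): [2.57, 2.57, 3.14, 3.14, 3.14, 3.14].

## Interface

Orientations are given as a rotation vector (axis times angle).
In Python, from workcell import status, read_camera, workorder, masks_of gives the robot as it stands.
- The arm moves only by the tool drive_tool, never from a script. Its argument "rows" is a list of rows, each a list of 7 numbers: the turn, a rotation vector about the tool's x, y, z in degrees, then the shift along the tool's x, y, z in m, then the opening, from 0 (shut) to 1 (fully open). In form: [[ax, ay, az, tx, ty, tz, claw], ...]. A call has 1 to 8 rows; each row shifts and turns the commanded pose from where the row before left it, along the tool's axes as they then stand; what a row does not reach is not made up. A row lasts 1/12 s, in which the tool goes at most 41.7 mm and 7.16 degrees, less where a joint would pass 70% of its speed; a pose out of reach is approached as far as the arm can. A call is refused whole if a number of a shift passes 0.0417 or a number of a turn 7.16, either way. A call with a gripper value outside its range is refused whole. The fingers move at their own pace and stop on an object; "force" is the grip in N (left out, the last holds). Time passes only in rows, so rows that do not move let the fingers close. It gives the time, the measured TCP pose, the force, the opening and the grip force at its end, in the units of the state.
- status.read_state(): the state, without advancing time (a new reading comes with each control period).
- read_camera(name): name is "scene" or "top" or "wrist"; returns a dict with "color" (480x640x3 uint8, red, green, blue), "intrinsics" (3x3 intrinsics, pixels), "world_from_camera" (4x4, takes a point from camera to world coordinates); the wrist camera has in their place "mount" (4x4, takes a point from camera to tool coordinates, whose origin is the TCP and whose axes are the flange's). Camera axes: x right, y up, looking along -z (the intrinsics and any distortion apply to the point x, -y, -z); pixel columns grow to the right and rows downward; lengths in m; the calibration is good to about 2 mm. A picture is of the moment at which its call begins: read the wrist's pose just before it. There is no depth.
- workorder.finish_job(): hands the job in; it is judged then, once.
Trained networks look in a picture, given as the dict that the camera call returned (one of the last four; its "shot" number tells which), for a name from the list of things; names that differ only in an ending like _2 or _b are one class to them, and where a whole thing is asked for, a point or a joint stands for the part that bears it (a point fixed in the world has none). Each returns a list of dicts, best first, with "score" (0 to 1); they miss things now and then, are a little off and sometimes report something else, mostly with a low value. They report only what shows in the picture. A call takes as long as a camera call. They do not tell look-alikes from the thing itself.
- masks_of(picture, name): "mask" (480x640 bool, what is visible of it) and "bbox" ([left, top, right, bottom] in pixels, round what is visible of it).
The state is a dict: "time": time; "q": joint angles; "joint_vel": joint speeds; "joint_torque": joint torques, N m; "tool_pos": TCP position; "tcp_rot": TCP orientation; "wrist_force": force on the tool from outside, world axes, zero at the start; "torque": the same for the moment, N m; "width": opening from 0.0 (shut) to 1.0 (fully open); "grip_force": force on a finger pad.
Only numpy, scipy, OpenCV 4.12 (cv2) and the standard library are available. Lean on these libraries where they do the work, as an engineer would, in place of code of your own. Each camera call takes 0.05 s, during which the arm holds its last target. There are 200 camera calls.

## Working session

There is one attempt and no reset: what is moved stays moved. The work goes in short steps, Python scripts to look and compute and a tool call to move; the robot and the scene stay as the last step left them, time stands still between calls to the robot, and variables do not carry over. Pictures are saved under pics/ and viewed, at most 10 in all, crops included, and the job is handed in when it is done.

Besides the shell and the picture viewer there is one more tool, called as a command line: name --pt "numbers of a row" for each row, then --argument value for the rest. drive_tool: Moves the arm, as the interface text tells. Its arguments: {"type":"object","properties":{"rows":{"type":"array"},"force":{"type":"number"}},"required":["rows"]}

```bash
mkdir -p pics; cat > h.py <<'E'
import numpy as np, cv2, pickle
from scipy.spatial.transform import Rotation as R
from workcell import status, read_camera, workorder, masks_of
def shot(name):
    s=status.read_state(); p=read_camera(name)
    if name=="wrist":
        T=np.eye(4);T[:3,:3]=R.from_rotvec(s["tcp_rot"]).as_matrix();T[:3,3]=s["tool_pos"]
        p["W"]=T@np.array(p["mount"])
    else: p["W"]=np.array(p["world_from_camera"])
    p["K"]=np.array(p["intrinsics"]); return p
def ray(p,u,v):
    K=p["K"]; d=np.array([(u-K[0,2])/K[0,0],-(v-K[1,2])/K[1,1],-1.])
    return p["W"][:3,3],p["W"][:3,:3]@d
def atz(p,u,v,z):
    o,d=ray(p,u,v); return o+d*(z-o[2])/d[2]
def proj(p,X):
    X=np.atleast_2d(X); c=(X-p["W"][:3,3])@p["W"][:3,:3]; K=p["K"]
    return np.c_[K[0,0]*c[:,0]/-c[:,2]+K[0,2],K[1,1]*c[:,1]/c[:,2]+K[1,2]]
def tri(obs):
    A=np.zeros((3,3));b=np.zeros(3)
    for p,u,v in obs:
        o,d=ray(p,u,v);d=d/np.linalg.norm(d);M=np.eye(3)-np.outer(d,d);A+=M;b+=M@o
    return np.linalg.solve(A,b)
def save(p,n): cv2.imwrite("pics/"+n,p["color"][:,:,::-1])
E
python3 - <<'E'
from h import *
np.set_printoptions(precision=3,suppress=True)
print(status.read_state())
for c in ["scene","top"]:
    p=shot(c); save(p,c+".png"); print(c,[k for k in p],p["K"].tolist(),p["W"][:3,3], {k:p[k] for k in p if 'dist' in k})
    for n in ["insert","rack","valve_block","piston","spacer","bolt","grip","bore_mouth"]:
        try: print(n,[(round(m["score"],2),np.round(m["bbox"]).tolist()) for m in masks_of(p,n)])
        except Exception as e: print(n,e)
E
```

```text
{'time': 0.0, 'q': array([ 1.091,  0.265,  1.605,  0.   ,  1.274, -0.037]), 'joint_vel': array([-0.   , -0.002, -0.   , -0.   ,  0.002, -0.   ]), 'joint_torque': array([ -0.002, -51.512, -36.731,  -0.001,   0.013,   0.   ]), 'tool_pos': array([0.289, 0.609, 0.23 ]), 'tcp_rot': array([-0.69 , -3.064,  0.003]), 'wrist_force': array([-0.194,  0.169, -0.196]), 'torque': array([0.043, 0.009, 0.044]), 'grip_force': 0.0, 'width': 0.9970767492933947}
scene ['color', 'intrinsics', 'world_from_camera', 'shot', 'W', 'K'] [[493.7250907804377, 0.0, 315.6589606643519], [0.0, 493.7250907804377, 242.0582241488669], [0.0, 0.0, 1.0]] [ 0.982 -0.268  0.623] {}
insert [(0.6, [178.0, 293.0, 207.0, 330.0]), (0.29, [273.0, 286.0, 301.0, 311.0])]
rack [(0.67, [154.0, 283.0, 231.0, 363.0])]
valve_block [(0.86, [301.0, 193.0, 384.0, 285.0]), (0.79, [311.0, 104.0, 404.0, 211.0]), (0.7, [395.0, 250.0, 464.0, 327.0])]
piston [(0.87, [288.0, 322.0, 322.0, 365.0])]
spacer [(0.65, [273.0, 285.0, 301.0, 310.0])]
bolt [(0.75, [250.0, 248.0, 262.0, 269.0])]
grip [(0.76, [178.0, 295.0, 206.0, 327.0])]
bore_mouth [(0.86
[... 240 characters left out ...]
2889036, 229.3353510909745], [0.0, 0.0, 1.0]] [0.48  0.042 0.761] {}
insert [(0.72, [444.0, 222.0, 470.0, 249.0])]
rack [(0.61, [422.0, 205.0, 487.0, 264.0])]
valve_block [(0.92, [236.0, 181.0, 314.0, 267.0]), (0.83, [91.0, 261.0, 231.0, 397.0]), (0.73, [216.0, 91.0, 274.0, 157.0])]
piston [(0.85, [366.0, 137.0, 393.0, 172.0]), (0.66, [341.0, 203.0, 371.0, 234.0])]
spacer [(0.74, [340.0, 205.0, 370.0, 234.0])]
bolt [(0.54, [355.0, 270.0, 365.0, 286.0]), (0.25, [236.0, 180.0, 315.0, 268.0])]
grip [(0.69, [443.0, 222.0, 471.0, 248.0])]
bore_mouth [(0.84, [235.0, 178.0, 316.0, 267.0]), (0.8, [96.0, 259.0, 229.0, 399.0]), (0.68, [219.0, 92.0, 273.0, 157.0]), (0.42, [426.0, 206.0, 488.0, 266.0])]
```

View pics/scene.png

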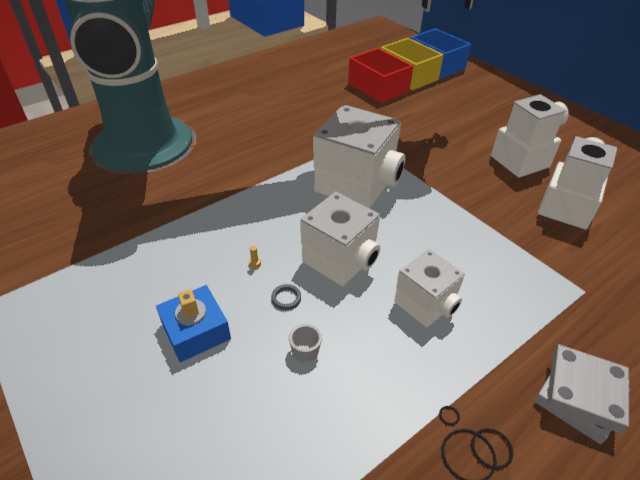

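View pics/top.png

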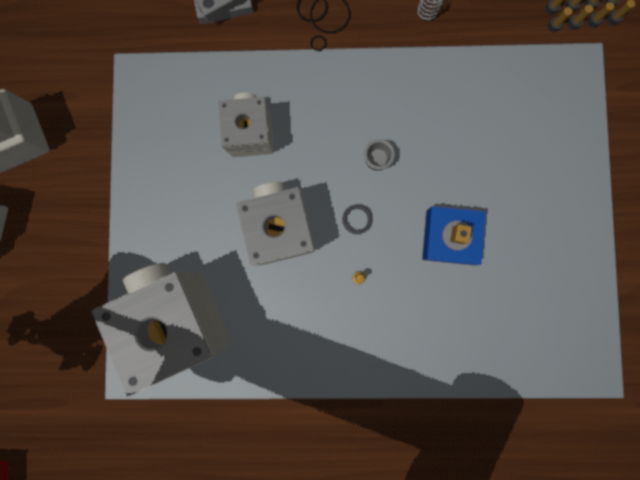

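The scene shows the insert in the blue rack (top view about 462,234), and white blocks of three sizes. The middle one (bore in top view 274,227; in scene view 340,217) looks like the 90 mm one. Next I'll measure it.

```bash
python3 - <<'E'
from h import *
np.set_printoptions(precision=4,suppress=True)
s=shot("scene");t=shot("top")
print(t["W"][:3,:3])
print("bore",tri([(s,340.5,217),(t,274,227)]))
# block top corners: top img / scene img
T=[(236,201),(298,187),(313,249),(252,265)];S=[(302,229),(345,263),(378,217),(336,194)]
c=[atz(t,u,v,.1) for u,v in T]; print(np.array(c)); print([np.linalg.norm(c[i]-c[(i+1)%4]) for i in range(4)], np.mean(c,0))
for n in ["grip","insert","rack"]:
    a=masks_of(s,n)[0]["mask"];b=masks_of(t,n)[0]["mask"]
    ca=np.argwhere(a).mean(0)[::-1];cb=np.argwhere(b).mean(0)[::-1];print(n,ca,cb,tri([(s,*ca),(t,*cb)]))
big=lambda p,x0,y0,x1,y1,f:cv2.resize(p["color"][y0:y1,x0:x1,::-1],None,fx=f,fy=f,interpolation=cv2.INTER_CUBIC)
a=big(t,415,195,495,275,5);b=big(s,150,275,240,365,400/90);cc=big(t,225,170,325,270,4)
cv2.imwrite("pics/c1.png",np.hstack([a,b]))
E
```

```text
[[-0.0102  0.9966 -0.0821]
 [-0.9996 -0.0125 -0.0271]
 [-0.028   0.0818  0.9963]]
bore [0.5394 0.1219 0.0969]
[[0.5757 0.1738 0.1   ]
 [0.5942 0.0868 0.1   ]
 [0.5073 0.0667 0.1   ]
 [0.4862 0.1513 0.1   ]]
[np.float64(0.0889182768048641), np.float64(0.08914593788836739), np.float64(0.08716566713810538), np.float64(0.09230672691045114)] [0.5408 0.1196 0.1   ]
grip [189.3908 309.0808] [456.7058 234.8333] [ 0.5273 -0.144   0.053 ]
insert [189.0197 309.6711] [456.5638 235.076 ] [ 0.5269 -0.1444  0.0516]
rack [193.8268 326.7043] [452.6154 235.9556] [ 0.5289 -0.1465  0.0141]
```

View pics/c1.png

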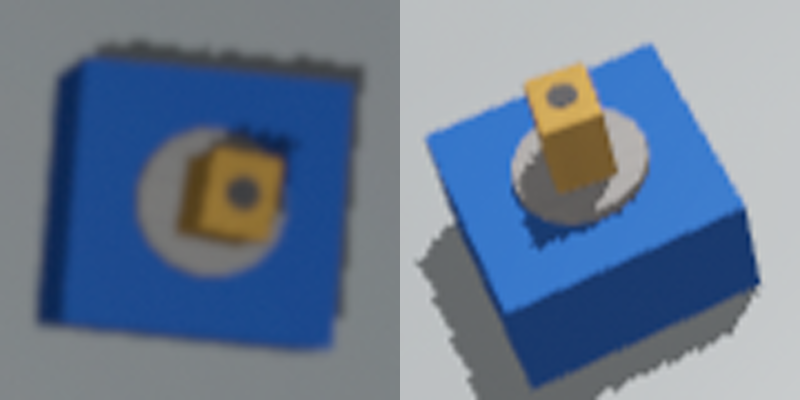

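```bash
cat >> h.py <<'E'
def plan(x,y,z,yaw,claw=1,vmax=.04,amax=7.0,tilt=None):
    """rows to TCP at xyz pointing down, tool y axis at yaw (mod pi, nearest)"""
    s=status.read_state();R0=R.from_rotvec(s["tcp_rot"]);p0=np.array(s["tool_pos"])
    yc=np.arctan2(*R0.as_matrix()[[1,0],1]); yaw=yc+(yaw-yc+np.pi/2)%np.pi-np.pi/2
    ya=np.array([np.cos(yaw),np.sin(yaw),0]);za=np.array([0,0,-1.]);R1=R.from_matrix(np.c_[np.cross(ya,za),ya,za])
    d=R0.inv().apply(np.array([x,y,z])-p0);rv=np.degrees((R0.inv()*R1).as_rotvec())
    print("t %.2f pos"%s["time"],p0.round(4),"yaw %.4f"%yc,"| total turn",rv.round(2),"shift(tool axes at start)",d.round(4),"n>=",max(np.linalg.norm(d)/vmax,np.linalg.norm(rv)/amax).round(1),"q6",s["q"][5].round(2),"dyaw%.3f"%(yaw-yc))
E
python3 - <<'E'
from h import *
np.set_printoptions(precision=4,suppress=True)
s=shot("scene");t=shot("top");w=shot("wrist")
print(w["mount"],w["K"]); print(R.from_rotvec(status.read_state()["tcp_rot"]).as_matrix())
print("griptop",tri([(s,186.45,296.6),(t,463.6,233.6)]))
a=atz(t,415+285/5,195+160/5,.083);b=atz(t,415+270/5,195+243/5,.083);print("long dir",np.arctan2(*(b-a)[[1,0]]),np.linalg.norm(b-a))
a=atz(t,415+200/5,195+233/5,.083);print("short dir",np.arctan2(*(b-a)[[1,0]]),np.linalg.norm(b-a))
# flange ellipse centre
print("flange", atz(t,415+212/5,195+200/5,.051))
E
```

```text
[[ 0.0011  0.9497  0.3133  0.0804]
 [ 1.     -0.001  -0.0005 -0.0009]
 [-0.0002  0.3133 -0.9497 -0.1426]
 [ 0.      0.      0.      1.    ]] [[332.0008   0.     315.021 ]
 [  0.     332.0008 240.0627]
 [  0.       0.       1.    ]]
[[-0.9036  0.4285 -0.    ]
 [ 0.4285  0.9036 -0.    ]
 [-0.     -0.     -1.    ]]
griptop [ 0.5276 -0.1447  0.0823]
long dir 2.929392947425421 0.023881810989944213
short dir -1.7261858202865763 0.01965926344564797
flange [ 0.5276 -0.1447  0.051 ]
```

```bash
python3 - <<'E'
from h import *
plan(.6196,.106,.14,1.39)
E
```

```text
t 1.45 pos [0.2892 0.6099 0.2313] yaw 1.1280 | total turn [ -0.    -0.   -15.01] shift(tool axes at start) [-0.5144 -0.3137  0.0913] n>= 15.2 q6 -0.04 dyaw0.262
```

drive_tool --pt "0 0 0 -0.0325 -0.0196 0 1" --pt "0 0 0 -0.0325 -0.0196 0 1" --pt "0 0 0 -0.0325 -0.0196 0 1" --pt "0 0 0 -0.0325 -0.0196 0 1" --pt "0 0 0 -0.0325 -0.0196 0 1" --pt "0 0 0 -0.0325 -0.0196 0 1" --pt "0 0 0 -0.0325 -0.0196 0 1" --pt "0 0 0 -0.0325 -0.0196 0 1"

```text
time: 2.12
tool_pos: [0.4577, 0.3552, 0.2316]
tcp_rot: [0.689, 3.065, 0.001]
wrist_force: [0.8, 0.3, -0.9]
width: 1.0
grip_force: 0.0
```

drive_tool --pt "0 0 0 -0.0325 -0.0196 0 1" --pt "0 0 0 -0.0325 -0.0196 0 1" --pt "0 0 0 -0.0325 -0.0196 0.01 1" --pt "0 0 0 -0.0325 -0.0196 0.01 1" --pt "0 0 0 -0.0325 -0.0196 0.015 1" --pt "0 0 0 -0.0325 -0.0196 0.015 1" --pt "0 0 0 -0.0325 -0.0196 0.015 1" --pt "0 0 0 -0.0325 -0.0196 0.015 1"

```text
time: 2.78
tool_pos: [0.6256, 0.102, 0.1509]
tcp_rot: [0.69, 3.064, 0.0]
wrist_force: [-0.1, 0.2, -0.4]
width: 1.001
grip_force: 0.0
```

drive_tool --pt "0 0 -7 0 0 0.01 1" --pt "0 0 -7 0 0 0.001 1" --pt "0 0 -1 0 0 0 1" --pt "0 0 0 0 0 0 1"

```text
time: 3.12
tool_pos: [0.6247, 0.1036, 0.1401]
tcp_rot: [-0.288, -3.128, 0.0]
wrist_force: [0.6, -1.4, 0.7]
width: 1.003
grip_force: 0.0
```

```bash
python3 - <<'E'
from h import *
w=shot("wrist");save(w,"w1.png")
pickle.dump({k:w[k] for k in("W","K","color")},open("w1.pkl","wb"))
np.set_printoptions(precision=4,suppress=True)
plan(.5276,-.1447,.14,1.39)
print(w["W"][:3,3],proj(w,[[.5405,.1205,.1],[.5405,.1205,.07]]))
E
```

```text
t 3.17 pos [0.6249 0.1039 0.1407] yaw 1.3870 | total turn [ 0.01  0.03 -0.17] shift(tool axes at start) [ 0.0502 -0.2622  0.0006] n>= 6.7 q6 -1.26 dyaw0.003
[0.5454 0.1174 0.2828] [[319.1391 119.7375]
 [318.5436 121.2868]]
```

View pics/w1.png

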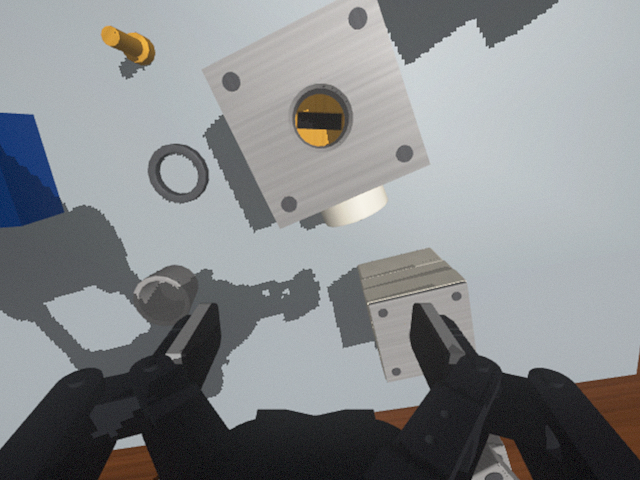

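The wrist view shows the bore of the middle block at about (322,118). Its brass cup and dark slot are at about (320,121), with the slot nearly horizontal in the image. Next I'll measure the slot angle and the bore centre.

```bash
python3 - <<'E'
from h import *
np.set_printoptions(precision=4,suppress=True)
w=pickle.load(open("w1.pkl","rb"));c=w["color"].astype(int)
sub=c[98:142,296:346]; m=(sub.sum(2)<130).astype(np.uint8)
n,l,st,ce=cv2.connectedComponentsWithStats(m)
i=1+np.argmax(st[1:,4]);print(st[1:],ce[1:])
rows=np.argwhere(l==i)[:,::-1].astype(np.float32)+[296,98]
r=cv2.minAreaRect(rows.astype(np.float32));print(r)
bx=cv2.boxPoints(r);P=np.array([atz(w,u,v,.07) for u,v in bx]);
for k in range(2): d=P[k+1]-P[k];print("edge",np.linalg.norm(d),np.arctan2(d[1],d[0]))
print("slot ctr",P.mean(0))
# top edge ellipse: rim = grey-dark chamfer
g=cv2.cvtColor(w["color"],cv2.COLOR_RGB2GRAY)
m=(g<150).astype(np.uint8); n,l,st,ce=cv2.connectedComponentsWithStats(m)
L=l[121,318];print("comp",st[L])
cnt=max(cv2.findContours((l==L).astype(np.uint8),0,1)[0],key=len)
e=cv2.fitEllipse(cnt);print(e,"bore",atz(w,*e[0],.1),"diam",e[1][0]/332*.1828*.95, e[1][1]/332*.1828*.95)
cv2.imwrite("pics/c2.png",cv2.resize(w["color"][80:160,280:360,::-1],None,fx=6,fy=6,interpolation=cv2.INTER_NEAREST))
E
```

```text
[[  2  15  43  17 511]
 [  2  24   1   1   1]
 [  3  28   1   2   2]
 [  6  29   1   1   1]
 [  8  28   1   1   1]
 [ 10  29   1   1   1]
 [ 15  29   1   1   1]] [[26.1487 21.8689]
 [ 2.     24.    ]
 [ 3.     28.5   ]
 [ 6.     29.    ]
 [ 8.     28.    ]
 [10.     29.    ]
 [15.     29.    ]]
((318.9988708496094, 120.52376556396484), (42.475677490234375, 15.03058910369873), 2.726310968399048)
edge 0.008527408887906375 2.8923914225062664
edge 0.025451436106425522 1.3439064082995427
slot ctr [0.5402 0.1209 0.07  ]
comp [ 289   84   64   68 2932]
((321.2838439941406, 116.33663940429688), (61.729888916015625, 66.85755920410156), 157.43515014648438) bore [0.5391 0.1219 0.1   ] diam 0.032289194304684556 0.034971336540314084
```

View pics/c2.png

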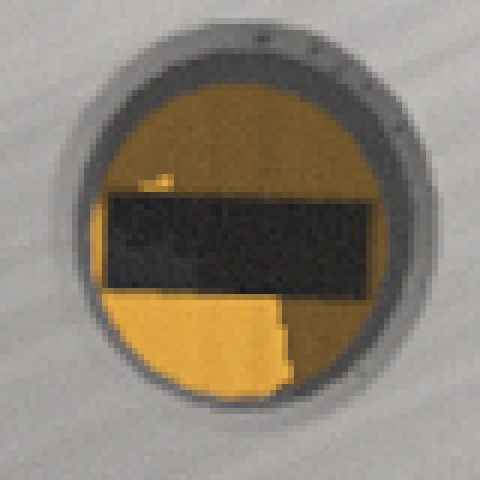

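drive_tool --pt "0 0 0 0.0063 -0.0327 -0.005 1" --pt "0 0 0 0.0063 -0.0327 -0.005 1" --pt "0 0 0 0.0063 -0.0327 0 1" --pt "0 0 0 0.0063 -0.0327 0 1" --pt "0 0 0 0.0063 -0.0327 0 1" --pt "0 0 0 0.0063 -0.0327 0 1" --pt "0 0 0 0.0063 -0.0327 0 1" --pt "0 0 0 0.0063 -0.0327 0 1"

```text
time: 3.83
tool_pos: [0.528, -0.1453, 0.1516]
tcp_rot: [0.286, 3.126, -0.001]
wrist_force: [-0.3, -0.5, 0.3]
width: 1.004
grip_force: 0.0
```

drive_tool --pt "0 0 0 -0.02 0 0 1" --pt "0 0 0 -0.02 0 0 1" --pt "0 0 0 -0.01 0 0 1" --pt "0 0 0 0 0 0 1" --pt "0 0 0 0 0 0 1"

```text
time: 4.25
tool_pos: [0.5775, -0.1528, 0.1506]
tcp_rot: [-0.283, -3.129, 0.0]
wrist_force: [0.2, 0.0, -0.3]
width: 1.0
grip_force: 0.0
```

```bash
python3 - <<'E'
from h import *
w=shot("wrist");save(w,"w2.png")
pickle.dump({k:w[k] for k in("W","K","color")},open("w2.pkl","wb"))
np.set_printoptions(precision=4,suppress=True)
plan(.5276,-.1447,.13,1.39)
print(proj(w,[[.5276,-.1447,.083],[.5276,-.1447,.05]]))
for n in ["grip"]:
  for m in masks_of(w,n): print(n,m["score"],m["bbox"])
E
```

```text
t 4.30 pos [ 0.5768 -0.1526  0.1503] yaw 1.3904 | total turn [ 0.   -0.05  0.02] shift(tool axes at start) [ 0.0498 -0.0011  0.0204] n>= 1.3 q6 -1.69 dyaw-0.000
[[314.7084 180.8269]
 [314.7396 174.2722]]
grip 0.87 [283.0, 140.7, 348.2, 204.1]
```

View pics/w2.png

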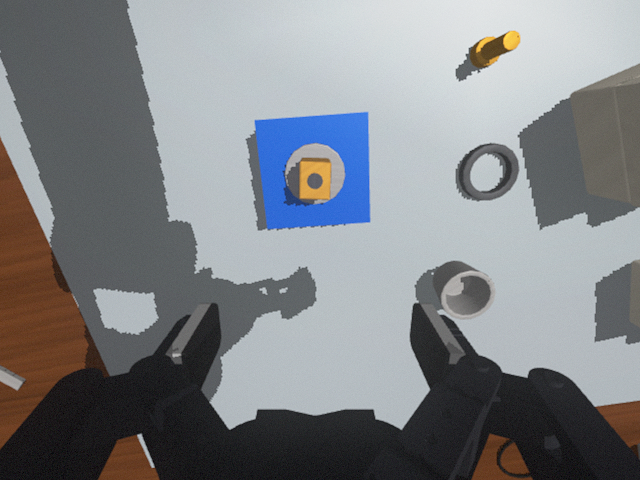

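The wrist view shows the grip hole at (314.5,181), right where my estimate projects (314.7,180.8), and the narrow faces lie across the tool's y axis. The slot yaw measures 1.345 rad in the world, which is about 1.11 from the block's x, within its range. I'll grasp now.

drive_tool --pt "0 0 0 0.025 -0.0006 0 1" --pt "0 0 0 0.0248 -0.0005 0 1" --pt "0 0 0 0 0 0.02 1" --pt "0 0 0 0 0 0.02 1" --pt "0 0 0 0 0 0.02 1" --pt "0 0 0 0 0 0.02 1" --pt "0 0 0 0 0 0.012 1" --pt "0 0 0 0 0 0.004 1" --force 60

```text
time: 5.02
tool_pos: [0.5255, -0.1444, 0.0518]
tcp_rot: [-0.283, -3.124, -0.002]
wrist_force: [-0.7, -0.0, 0.1]
width: 1.001
grip_force: 0.0
```

drive_tool --pt "0 0 0 0 0 0 1" --pt "0 0 0 0 0 0 0" --pt "0 0 0 0 0 0 0" --pt "0 0 0 0 0 0 0" --pt "0 0 0 0 0 0 0" --pt "0 0 0 0 0 0 0" --pt "0 0 0 0 0 0 0" --pt "0 0 0 0 0 0 0" --force 60

```text
time: 5.68
tool_pos: [0.5288, -0.1457, 0.0552]
tcp_rot: [0.284, 3.127, 0.0]
wrist_force: [-0.6, 1.4, 4.7]
width: 0.224
grip_force: 59.8
```

```bash
python3 - <<'E'
from h import *
s=status.read_state();print(s["width"],s["grip_force"],s["wrist_force"],s["tool_pos"])
E
```

```text
0.2244421214516627 59.800280928611755 [-0.57215663  1.3602798   4.68513592] [ 0.52879221 -0.14567356  0.05518477]
```

drive_tool --pt "0 0 0 0 0 -0.01 0" --pt "0 0 0 0 0 -0.03 0" --pt "0 0 0 0 0 -0.04 0" --pt "0 0 0 0 0 -0.04 0" --pt "0 0 0 0 0 -0.03 0" --pt "0 0 0 0 0 0 0" --pt "0 0 0 0 0 0 0"

```text
time: 6.27
tool_pos: [0.529, -0.1462, 0.2066]
tcp_rot: [0.284, 3.125, -0.002]
wrist_force: [-0.4, 0.3, -5.2]
width: 0.226
grip_force: 61.0
```

drive_tool --pt "0 0 7 0 0 0 0" --pt "0 0 7 0 0 0 0" --pt "0 0 7 0 0 0 0" --pt "0 0 7 0 0 0 0" --pt "0 0 7 0 0 0 0" --pt "0 0 7 0 0 0 0" --pt "0 0 7 0 0 0 0" --pt "0 0 7 0 0 0 0"

```text
time: 6.93
tool_pos: [0.5254, -0.1449, 0.2004]
tcp_rot: [-1.724, -2.618, 0.003]
wrist_force: [-0.4, 0.1, -4.2]
width: 0.225
grip_force: 60.8
```

drive_tool --pt "0 0 7 0 0 0 0" --pt "0 0 7 0 0 0 0" --pt "0 0 7 0 0 0 0" --pt "0 0 3 0 0 0 0" --pt "0 0 0 0 0 0 0"

```text
time: 7.35
tool_pos: [0.5255, -0.1449, 0.2006]
tcp_rot: [-2.226, -2.209, 0.005]
wrist_force: [0.1, -0.2, -4.6]
width: 0.22
grip_force: 60.8
```

```bash
python3 - <<'E'
from h import *
np.set_printoptions(precision=4,suppress=True)
s=status.read_state();print(s["width"],s["grip_force"],s["wrist_force"])
plan(.5398,.1212,.18,-.016)
E
```

```text
0.21968011226440182 60.82482933998108 [ 0.1295 -0.1794 -4.606 ]
t 7.35 pos [ 0.5255 -0.1449  0.2006] yaw -0.0077 | total turn [-0.38 -0.11  0.47] shift(tool axes at start) [0.2662 0.0124 0.021 ] n>= 6.7 q6 -0.31 dyaw-0.008
```

drive_tool --pt "0 0 0 0.02 0.0015 0 0" --pt "0 0 0 0.04 0.0018 0 0" --pt "0 0 0 0.041 0.0018 0 0" --pt "0 0 0 0.041 0.0018 0 0" --pt "0 0 0 0.041 0.0018 0 0" --pt "0 0 0 0.041 0.0018 0 0" --pt "0 0 0 0.03 0.0015 0 0" --pt "0 0 0 0.012 0.0004 0 0"

```text
time: 8.02
tool_pos: [0.5404, 0.1241, 0.202]
tcp_rot: [-2.22, -2.217, 0.003]
wrist_force: [0.6, -0.4, -4.4]
width: 0.223
grip_force: 60.8
```

drive_tool --pt "0 0 0 0 0 0 0" --pt "0 0 0 0 0 0 0" --pt "0 0 0 0 0 0 0"

```text
time: 8.27
tool_pos: [0.5412, 0.1192, 0.2029]
tcp_rot: [-2.227, -2.214, 0.004]
wrist_force: [-0.1, 0.1, -3.7]
width: 0.222
grip_force: 60.8
```

```bash
python3 - <<'E'
from h import *
np.set_printoptions(precision=4,suppress=True)
s=status.read_state();print(s["joint_vel"],s["wrist_force"])
plan(.5398,.1212,.163,-.016)
w=shot("wrist");save(w,"w3.png")
print(proj(w,[[.5398,.1212,.1],[.5398,.1212,.155]]))
plan(.5398,.1212,.163,-.016)
E
```

```text
[-0.0163 -0.0078 -0.0039  0.0039 -0.0011  0.0071] [-0.0744  0.088  -3.7296]
t 8.27 pos [0.5412 0.1192 0.2029] yaw -0.0059 | total turn [-0.15  0.08  0.58] shift(tool axes at start) [ 0.002  -0.0014  0.0399] n>= 1.0 q6 0.18 dyaw-0.010
[[313.6892 235.8509]
 [313.1115 262.7629]]
t 8.32 pos [0.5415 0.1189 0.2032] yaw -0.0070 | total turn [-0.11  0.06  0.52] shift(tool axes at start) [ 0.0023 -0.0017  0.0402] n>= 1.0 q6 0.18 dyaw-0.009
```

View pics/w3.png

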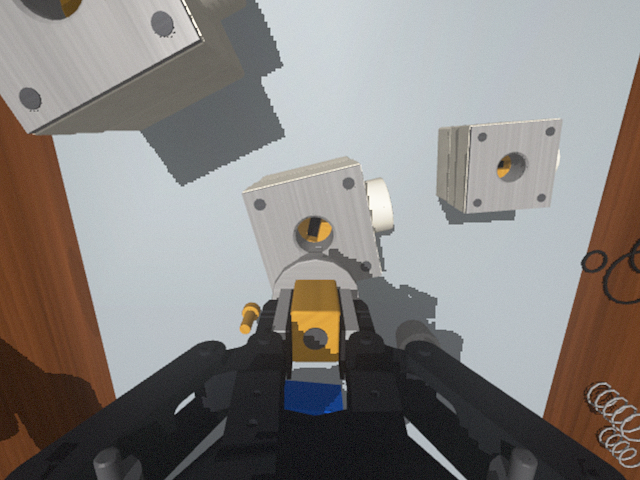

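```bash
python3 - <<'E'
from h import *
np.set_printoptions(precision=4,suppress=True)
w=shot("wrist");M=np.array(w["mount"]);K=w["K"]
plan(.5398,.1212,.163,-.016)
w["W"]=M  # tool frame coordinates
print("tool axis at grip top",proj(w,[[0,0,-.028],[0,0,-.03]]))
c=w["color"].astype(int);g=c.sum(2)/3
# bore: brass/dark vs grey steel
win=np.zeros(g.shape,bool);win[208:253,285:342]=1
def fit(m,seed):
    n,l,st,ce=cv2.connectedComponentsWithStats((m&win).astype(np.uint8));L=1+np.argmax(st[1:,4])
    cnt=max(cv2.findContours((l==L).astype(np.uint8),0,1)[0],key=len);h=cv2.convexHull(cnt)
    return st[L],cv2.fitEllipse(h)
z=.103  # bore mouth below TCP
for th in (90,110,125,140):
    st,e=fit(g<th,None);d=np.array(e[0]);o=M[:3,3];r=M[:3,:3]@np.array([(d[0]-K[0,2])/K[0,0],-(d[1]-K[1,2])/K[1,1],-1]);P=o+r*(z-o[2])/r[2]
    print(th,st,e,P)
win[:]=0;win[315:355,300:335]=1
m=(abs(c[:,:,0]-c[:,:,2])<25)&(g<140);st,e=fit(m,None);print("hole",st,e)
d=np.array(e[0]);r=M[:3,:3]@np.array([(d[0]-K[0,2])/K[0,0],-(d[1]-K[1,2])/K[1,1],-1]);print("hole tool xy",M[:3,3]+r*(-.028-M[2,3])/r[2])
cv2.imwrite("pics/c3.png",cv2.resize(w["color"][200:360,255:375,::-1],None,fx=3.7,fy=3.7,interpolation=cv2.INTER_CUBIC))
E
```

```text
t 8.37 pos [0.5418 0.1188 0.2036] yaw -0.0076 | total turn [-0.07  0.04  0.48] shift(tool axes at start) [ 0.0024 -0.0019  0.0406] n>= 1.0 q6 0.18 dyaw-0.008
tool axis at grip top [[315.3744 338.7379]
 [315.3789 341.7361]]
90 [296 217  30  30 435] ((308.78424072265625, 229.818359375), (21.45728302001953, 35.5289192199707), 45.138423919677734) [ 0.007 -0.005  0.103]
110 [295 216  32  35 635] ((309.7712707519531, 231.47369384765625), (28.915546417236328, 37.586692810058594), 35.84474563598633) [ 0.0056 -0.0042  0.103 ]
125 [294 215  39  38 927] ((313.0757141113281, 233.74954223632812), (37.176883697509766, 38.97121810913086), 122.42245483398438) [ 0.0038 -0.0017  0.103 ]
140 [ 293  215   41   38 1028] ((312.9800720214844, 233.7342071533203), (38.252750396728516, 40.45527648925781), 86.21173858642578) [ 0.0038 -0.0017  0.103 ]
hole [303 328  24  21 396] ((314.8949279785156, 338.36505126953125), (21.04863739013672, 23.4451961517334), 89.41634368896484)
hole tool xy [ 0.0002 -0.0002 -0.028 ]
```

View pics/c3.png

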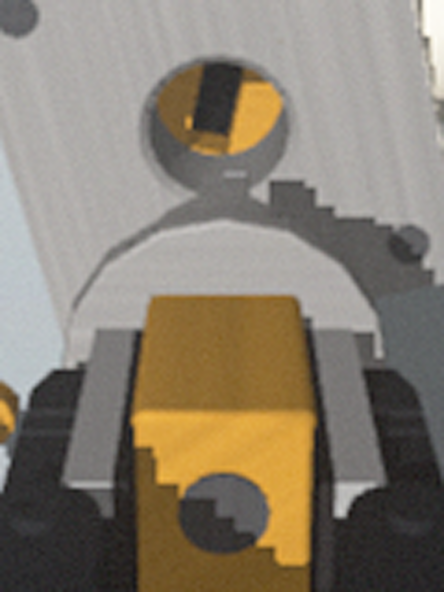

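The crop shows the bore rim at about (313,234) and the insert's grip hole on the tool axis. That puts the insert about 3 mm off in x and 1.8 mm in y. I'll correct that and lower it to just above the mouth.

drive_tool --pt "0 0 0 0.003 -0.0018 0.01 0" --pt "0 0 0 0 0 0.01 0" --pt "0 0 0 0 0 0.01 0" --pt "0 0 0 0 0 0.01 0" --pt "0 0 0 0 0 0.003 0" --pt "0 0 0 0 0 0 0" --pt "0 0 0 0 0 0 0"

```text
time: 8.95
tool_pos: [0.5401, 0.1232, 0.1607]
tcp_rot: [-2.228, -2.214, 0.001]
wrist_force: [0.3, 0.2, -4.5]
width: 0.223
grip_force: 60.7
```

```bash
python3 - <<'E'
from h import *
np.set_printoptions(precision=4,suppress=True)
s=status.read_state();print(s["wrist_force"])
plan(.5398,.1215,.163,-.016)
E
```

```text
[ 0.2699  0.2379 -4.5313]
t 8.95 pos [0.5401 0.1232 0.1607] yaw -0.0065 | total turn [-0.06  0.01  0.54] shift(tool axes at start) [-0.0017 -0.0003 -0.0023] n>= 0.1 q6 0.19 dyaw-0.009
```

drive_tool --pt "0 0 0 -0.0006 0 0.004 0" --pt "0 0 0 0 0 0.004 0" --pt "0 0 0 0 0 0.003 0" --pt "0 0 0 0 0 0.002 0" --pt "0 0 0 0 0 0 0"

```text
time: 9.37
tool_pos: [0.5399, 0.1226, 0.1477]
tcp_rot: [-2.228, -2.214, 0.001]
wrist_force: [-0.3, 0.2, -4.6]
width: 0.228
grip_force: 60.8
```

drive_tool --pt "0 0 0 0 0 0.002 0" --pt "0 0 0 0 0 0.002 0" --pt "0 0 0 0 0 0.002 0" --pt "0 0 0 0 0 0.001 0" --pt "0 0 0 0 0 0 0"

```text
time: 9.78
tool_pos: [0.5401, 0.1227, 0.1409]
tcp_rot: [-2.228, -2.214, 0.001]
wrist_force: [0.3, 0.8, -3.5]
width: 0.221
grip_force: 60.8
```

drive_tool --pt "0 0 0 0 0 0.001 0" --pt "0 0 0 0 0 0.001 0" --pt "0 0 0 0 0 0.001 0" --pt "0 0 0 0 0 0 0"

```text
time: 10.12
tool_pos: [0.5402, 0.1227, 0.1381]
tcp_rot: [-2.228, -2.214, 0.0]
wrist_force: [-0.2, 0.2, -3.6]
width: 0.227
grip_force: 60.8
```

drive_tool --pt "0 0 0 0 0 0.001 0" --pt "0 0 0 0 0 0.001 0" --pt "0 0 0 0 0 0.001 0" --pt "0 0 0 0 0 0 0"

```text
time: 10.45
tool_pos: [0.5402, 0.1227, 0.135]
tcp_rot: [-2.228, -2.214, 0.001]
wrist_force: [0.8, 0.3, -3.1]
width: 0.224
grip_force: 60.8
```

drive_tool --pt "0 0 0 0 0 0.002 0" --pt "0 0 0 0 0 0.002 0" --pt "0 0 0 0 0 0.001 0" --pt "0 0 0 0 0 0 0"

```text
time: 10.78
tool_pos: [0.5401, 0.1227, 0.1298]
tcp_rot: [-2.228, -2.214, 0.001]
wrist_force: [0.3, -0.7, -3.8]
width: 0.225
grip_force: 60.8
```

drive_tool --pt "0 0 0 0 0 0.002 0" --pt "0 0 0 0 0 0.002 0" --pt "0 0 0 0 0 0.001 0" --pt "0 0 0 0 0 0 0"

```text
time: 11.12
tool_pos: [0.5402, 0.1227, 0.1249]
tcp_rot: [-2.228, -2.214, 0.001]
wrist_force: [0.6, -0.7, -3.2]
width: 0.223
grip_force: 60.9
```

drive_tool --pt "0 0 0 0 0 0.001 0" --pt "0 0 0 0 0 0.001 0" --pt "0 0 0 0 0 0.001 0" --pt "0 0 0 0 0 0 0"

```text
time: 11.45
tool_pos: [0.5403, 0.1227, 0.1221]
tcp_rot: [-2.229, -2.214, 0.0]
wrist_force: [-0.1, -0.3, -4.7]
width: 0.225
grip_force: 60.9
```

drive_tool --pt "0 0 0 0 0 0.001 0" --pt "0 0 0 0 0 0.001 0" --pt "0 0 0 0 0 0 0"

```text
time: 11.7
tool_pos: [0.5404, 0.1226, 0.1203]
tcp_rot: [2.228, 2.214, -0.0]
wrist_force: [-0.1, -1.7, -2.8]
width: 0.221
grip_force: 61.1
```

drive_tool --pt "0 0 0 0 0 0.001 0" --pt "0 0 0 0 0 0.0005 0" --pt "0 0 0 0 0 0 0"

```text
time: 11.95
tool_pos: [0.5405, 0.1226, 0.1193]
tcp_rot: [2.228, 2.214, 0.0]
wrist_force: [-1.1, -2.2, 1.2]
width: 0.22
grip_force: 61.6
```

Contact with the cup at the expected height, about 5 N. Now I'll turn it gently toward the slot.

drive_tool --pt "0 0 0 0 0 0.0007 0" --pt "0 0 2 0 0 0 0" --pt "0 0 2 0 0 0 0" --pt "0 0 2 0 0 0 0" --pt "0 0 0 0 0 0 0"

```text
time: 12.37
tool_pos: [0.5404, 0.1226, 0.118]
tcp_rot: [2.342, 2.093, 0.0]
wrist_force: [-1.8, -1.9, -0.9]
width: 0.227
grip_force: 61.3
```

drive_tool --pt "0 0 2 0 0 0 0" --pt "0 0 2 0 0 0 0" --pt "0 0 0 0 0 0 0"

```text
time: 12.62
tool_pos: [0.5401, 0.1226, 0.1175]
tcp_rot: [-2.413, -2.012, 0.001]
wrist_force: [-0.4, -1.7, -2.9]
width: 0.222
grip_force: 60.9
```

drive_tool --pt "0 0 1.5 0 0 0 0" --pt "0 0 1.1 0 0 0 0" --pt "0 0 0 0 0 0 0"

```text
time: 12.87
tool_pos: [0.54, 0.1226, 0.1175]
tcp_rot: [-2.457, -1.957, 0.001]
wrist_force: [-0.9, -1.1, -3.5]
width: 0.219
grip_force: 60.8
```

```bash
python3 - <<'E'
from h import *
np.set_printoptions(precision=4,suppress=True)
s=status.read_state();print(s["wrist_force"],s["torque"])
plan(.5398,.1222,.11,-.226)
E
```

```text
[-0.8643 -1.1425 -3.4996] [-0.3217  0.0606  0.0089]
t 12.87 pos [0.54   0.1226 0.1175] yaw -0.2259 | total turn [-0.04  0.02  0.  ] shift(tool axes at start) [-0.0004 -0.0001  0.0075] n>= 0.2 q6 0.4 dyaw-0.000
```

The contact force is gone at z 0.1175, so the key is in the slot. I'll lower it gently.

drive_tool --pt "0 0 0 0 0 0.001 0" --pt "0 0 0 0 0 0.001 0" --pt "0 0 0 0 0 0 0"

```text
time: 13.12
tool_pos: [0.5404, 0.1226, 0.1159]
tcp_rot: [2.457, 1.957, -0.0]
wrist_force: [-0.5, -2.5, -3.6]
width: 0.219
grip_force: 60.9
```

drive_tool --pt "0 0 0 0 0 0.001 0" --pt "0 0 0 0 0 0.001 0" --pt "0 0 0 0 0 0 0"

```text
time: 13.37
tool_pos: [0.5405, 0.1225, 0.114]
tcp_rot: [2.458, 1.956, 0.0]
wrist_force: [-0.8, -2.7, -3.3]
width: 0.225
grip_force: 61.0
```

drive_tool --pt "0 0 0 -0.0007 0 0.001 0" --pt "0 0 0 0 0 0.001 0" --pt "0 0 0 0 0 0 0"

```text
time: 13.62
tool_pos: [0.54, 0.1223, 0.1117]
tcp_rot: [-2.458, -1.956, -0.0]
wrist_force: [-0.5, -0.2, -3.7]
width: 0.218
grip_force: 60.9
```

drive_tool --pt "0 0 0 0 0 0.0007 0" --pt "0 0 0 0 0 0.0005 0" --pt "0 0 0 0 0 0 0"

```text
time: 13.87
tool_pos: [0.5401, 0.1222, 0.1107]
tcp_rot: [-2.458, -1.956, 0.0]
wrist_force: [0.5, -1.2, -3.5]
width: 0.224
grip_force: 60.9
```

drive_tool --pt "0 0 0 0 0 0.0004 0" --pt "0 0 0 0 0 0.0003 0" --pt "0 0 0 0 0 0 0"

```text
time: 14.12
tool_pos: [0.5402, 0.1221, 0.1105]
tcp_rot: [-2.458, -1.956, -0.0]
wrist_force: [-1.8, 1.4, -0.5]
width: 0.222
grip_force: 61.2
```

drive_tool --pt "0 0 0 0 0 0.0003 0" --pt "0 0 0 0 0 0.0003 0" --pt "0 0 0 0 0 0 0"

```text
time: 14.37
tool_pos: [0.5402, 0.1221, 0.1104]
tcp_rot: [-2.458, -1.956, -0.0]
wrist_force: [-4.8, -1.0, 4.5]
width: 0.221
grip_force: 62.1
```

drive_tool --pt "0 0 0 0 0 0.0004 0" --pt "0 0 0 0 0 0 0" --pt "0 0 0 0 0 0 0"

```text
time: 14.62
tool_pos: [0.5403, 0.1221, 0.1104]
tcp_rot: [2.458, 1.956, 0.0]
wrist_force: [-5.2, -1.0, 7.2]
width: 0.221
grip_force: 62.5
```

drive_tool --pt "0 0 0 0 0 -0.0005 0.28" --pt "0 0 0 0 0 -0.0005 0.35" --pt "0 0 0 0 0 0 0.6" --pt "0 0 0 0 0 0 1" --pt "0 0 0 0 0 0 1" --pt "0 0 0 0 0 0 1"

```text
time: 15.12
tool_pos: [0.5403, 0.122, 0.11]
tcp_rot: [2.458, 1.956, -0.0]
wrist_force: [-0.3, -0.4, -0.8]
width: 0.899
grip_force: 0.0
```

```bash
python3 - <<'E'
from h import *
s=status.read_state();print(s["wrist_force"],s["width"],s["tool_pos"])
E
```

```text
[-0.33902794 -0.37656368 -0.83433981] 0.8987922692101105 [0.54025549 0.12200165 0.11001107]
```

drive_tool --pt "0 0 0 0 0 -0.005 1" --pt "0 0 0 0 0 -0.015 1" --pt "0 0 0 0 0 -0.03 1" --pt "0 0 0 0 0 -0.03 1" --pt "0 0 0 0 0 -0.02 1" --pt "0 0 0 -0.03 0 0 1" --pt "0 0 0 -0.03 0 0 1" --pt "0 0 0 0 0 0 1"

```text
time: 15.78
tool_pos: [0.5262, 0.0601, 0.2113]
tcp_rot: [2.458, 1.953, -0.001]
wrist_force: [0.5, -0.6, -0.3]
width: 1.0
grip_force: 0.0
```

```bash
python3 - <<'E'
from h import *
np.set_printoptions(precision=4,suppress=True)
w=shot("wrist");s=shot("scene")
print(status.read_state()["tool_pos"], "expect griptop .138/.148",proj(s,[[.5402,.1221,.138],[.5402,.1221,.148]]),proj(w,[[.5402,.1221,.138],[.5402,.1221,.148]]))
a=cv2.resize(s["color"][150:300,280:400],(400,500),interpolation=cv2.INTER_CUBIC);b=cv2.resize(w["color"][60:340,200:424],(400,500))
cv2.imwrite("pics/fin.png",np.hstack([a,b])[:,:,::-1])
E
```

```text
[0.5267 0.0629 0.2107] expect griptop .138/.148 [[341.3272 197.3713]
 [341.6181 192.2872]] [[314.3875 157.1343]
 [314.3773 158.4317]]
```

View pics/fin.png

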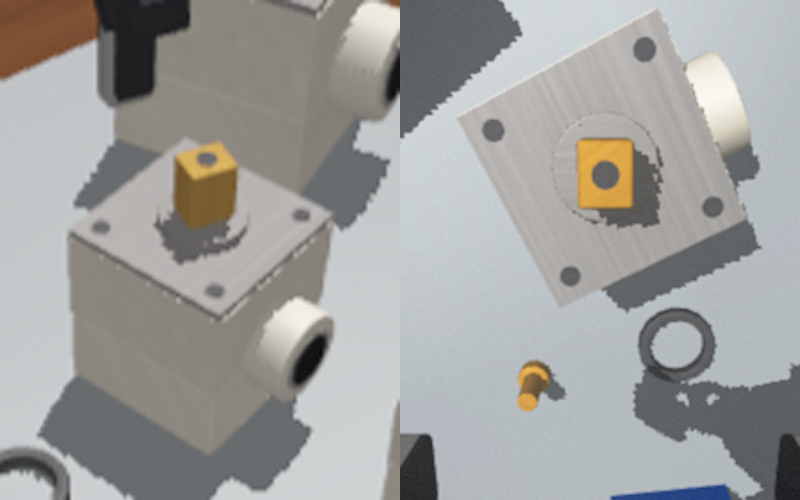

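The insert is seated upright with its flange flush. The grip-top hole is at scene pixel (341.8,197.7), against (341.3,197.4) expected when home. The spacer and bolt in view have not moved. Handing in.

```bash
python3 -c "
from h import *
print(workorder.finish_job())"
```

```text
the job is handed in; nothing more can be done
None
```

The insert is seated in the 90 mm white valve block, with its key in the cup's slot and its flange flush on the top. The measured wrist force stayed under about 12 N of contact, and the job was handed in at about 16 s with the gripper clear.

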